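Free the rusted wing nut and load the matching flange on the stud fixture

TASK

The wing nut on the welding fixture is rusted tight: rock it back and forth in small arcs until it breaks free, then turn it counter-clockwise about a quarter turn to its open stop, so that its locking tongue stands clear, and swing the hold-down strap well aside, about a quarter turn, by its handle. Then pick up the one flange whose bolt holes match the four studs, set it over the studs so that it lies flat on the fixture, and let go. Do not disturb the other two flanges, the hammer, the tape measure or the blue pot.

Things in the scene. Friction and masses are not known exactly. Their poses are not given: they have to be found in the camera images.
- fixture: Fixed dark iron base plate 280 x 130 x 20 mm lying on the bench. Origin on its underside below the centre of the four studs; the plate runs from x -165 to +115 mm and y -65 to +65 mm. Own x points roughly away from the robot, z up. The wing nut stands at own x -125, y +36 mm, the strap's pivot at x +75, y 0. Fixture yaw varies
- seat (a point): Centre of the four studs, on the plate's top face (20 mm above the bench), axes as the fixture's. Four fixed steel studs of 8 mm diameter, 20 mm tall with tapered tips, at own x +-22 mm and y +-33 mm
- wing_grip (a point): On the vertical axis of the rusty wing nut, 59 mm above the bench, the height to grip. Its wings form one upright blade 56 mm long, 10 mm thick, from 38 to 72 mm above the bench; own x runs along the blade, towards the tongue, and turns with it. Friction 0.12 N m all the way, also when free; it stays where it is left
- wing (a joint): Turn of the wing nut in rad, counter-clockwise from above positive, starts near 0. Seized: hard stops at -0.26 and at +0.18 (later +0.25). The rust yields a little when the nut is swung to past +0.15, then past -0.15, and so on, pausing 0.3 s at each end; 2 to 5 such swings are needed, the last clockwise. Then it turns counter-clockwise to the open stop at 1.3
- tongue_tip (a point): End of the wing nut's locking tongue, a bar 12 mm wide, 24 to 36 mm above the bench, that reaches 60 mm from the nut's axis and turns with it. Closed, it lies along the fixture's +x beside the strap's end and keeps the strap shut; from joint wing 0.8 on it no longer blocks the strap
- strap (a joint): Swing of the hold-down strap in rad about its vertical pivot: near 0 closed (lying over the studs, along the fixture's -x from the pivot), grows clockwise from above as its free end goes to the fixture's +y side, stop at 1.6. Stays where it is left (friction 0.15 N m). About 0.1 rad of play while locked
- strap_handle (a point): Middle of the strap's upright round steel handle, 16 mm diameter, from 56 to 98 mm above the bench (this point at 78 mm), 100 mm from the strap's pivot. Strap: steel bar 160 x 28 x 8 mm, from 48 to 56 mm above the bench, with a small lug hanging from its free end
- strap_pivot (a point): Fixed vertical pivot axis of the strap, 52 mm above the bench
- flange_wide_mid (a point): The flange that fits: centre, 25 mm above its underside. Aluminium plate 72 (own x) x 96 (own y) x 8 mm with an upright square socket tube on top, 28 x 28 mm outside, 4 mm wall, sides along own x and y, reaching to 50 mm above the underside. Four 12.5 mm holes at own x +-22, y +-33 mm. Fits either way round (half turn). 0.3 kg, lies flat on the bench
- flange_narrow_mid (a point): A flange that does not fit: the same plate and socket, but its four holes lie closer, at own x +-22, y +-20 mm. Same origin
- flange_three_mid (a point): A flange that does not fit: the same plate and socket, but three holes, at own x -22, y +-33 and x +24, y 0 mm. Same origin
- hammer: Bystander: hammer 260 mm long lying on the bench, origin under its middle, head towards own +x
- tape: Bystander: tape measure 70 x 36 x 62 mm standing on the bench, origin under its centre
- pot: Bystander: open blue steel pot, 80 mm wide, 100 mm tall, origin under its centre
Things that resemble listed ones, but are neither listed nor needed, are in the scene too. What is shaped like the part that bears flange_wide_mid but green or orange is not meant.

How it is judged (in metres and radians):
On the way, in this order (a step that is already met when the one before it is completed fails the run):
1. the wing nut has broken free (turned past 0.4 rad) (value of joint wing above 0.4 rad), for 0.05 s.
2. the wing nut is turned open past 1.1 rad (value of joint wing above 1.1 rad), for 0.1 s.
3. the strap is swung aside past 1.2 rad (value of joint strap above 1.2 rad), for 0.1 s.
4. the matching flange is lifted at least 20 mm off the bench (height (world z) of flange_wide_mid above 0.045 m), for 0.1 s.
At the end, for the whole second after the job is handed in: The matching flange lies on the fixture over its four studs: underside within 3 mm of the plate's top, centre within 5 mm of the studs' centre, square to them within 0.15 rad either way round and level within 0.05 rad; the strap is at rest, open beyond 1.15 rad, and the wing nut open beyond 0.9 rad (z of flange_wide_mid in the frame of seat between 0.022 and 0.028 m and horizontal distance between flange_wide_mid and seat below 0.005 m and angle between the x axis of flange_wide_mid and the x axis of seat, either way round below 0.15 rad and angle between flange_wide_mid's own z axis and vertical below 0.05 rad and value of joint strap above 1.15 rad and value of joint wing above 0.9 rad and velocity of joint strap below 0.05 rad/s); the robot touches nothing.
It fails at once if one of the other two flanges is moved by more than 30 mm (distance of any of flange_narrow_mid, flange_three_mid from where it was at the start of the episode above 0.03 m).
It fails at once if hammer, tape measure or pot is moved by more than 30 mm (distance of any of hammer, tape, pot from where it was at the start of the episode above 0.03 m).
It also fails if it takes over 72 s, if anything falls off the work surface, if the arm or the gripper's body presses on something with over 40 N, if the wrist force passes 120 N, or if a joint passes its speed limit or range.

ROBOT

A 7-joint arm with a two-finger parallel gripper is mounted at the origin on the work surface. World frame = base frame: x ahead of the robot, y to its left, z up, the work surface at z = 0. Lengths are in mm, angles in degrees, forces in N, time in s.
With the tool pointing down it reaches from about 400 to 925 mm from the base axis. Payload 4.1 kg.
Tool frame: the origin (TCP) lies between the finger pads; the fingertips stand 11 mm ahead of it and the grasp point (between the pads) lies 8 mm behind it; z points along the fingers, y is the direction in which the jaws open and shut (so a half turn about z gives the same grasp; the last joint's range is limited). The gripper opens to 85 mm and grips with 20 to 120 N. Pads are 22 mm wide; open, the fingers measure 114 mm over their backs; the gripper's body (76 mm by 85 mm) begins 54 mm behind the grasp point. The pads swing forward as they close: fully open they stand 13 mm farther back than shut.
Start: joints at [-75.516, 22.827, 2.584, 88.041, -1.071, 69.15, -2.905], TCP at [223.962, 610.232, 242.347] pointing down, gripper open.
Joint ranges: [-161.44, 161.44], [-28.35, 127.94], [-78.24, 83.42], [0, 140.83], [-78.03, 258.03], [13.02, 114.36], [-168.23, 168.23]. Speed limits (degrees/s): [147.25, 147.25, 180, 180, 180, 180, 180].

INTERFACE

Orientations are given as [roll, pitch, yaw] about the fixed x, y, z axes, in that order (R = Rz(yaw) Ry(pitch) Rx(roll)).
In Python, from cell import readout, get_image, camera_params, env gives the robot as it stands. The module is installed in compiled form; this text tells all that it offers.
- The arm moves only by the shell command python3 -m inch 'ROWS'. ROWS is JSON, a list of rows, each a list of 7 numbers: the turn, a rotation vector about the tool's x, y, z in degrees, then the shift along the tool's x, y, z in mm, then the gripper's target within -1 to 1 (fully open at 1, half-way at 0, shut at -1). A call has 1 to 8 rows; each row shifts and turns the commanded pose from where the row before left it, along the tool's axes as they then stand; what a row does not reach is not made up. A row lasts 1/12 s, in which the tool goes at most 41.7 mm and 7.16 degrees, less where a joint would pass 70% of its speed; a pose out of reach is approached as far as the arm can. A call with a gripper value outside its range is refused whole. The fingers move at their own pace and stop on an object; the grip force is fixed at half the most. Time passes only in rows, so rows that do not move let the fingers close. It gives the time, the measured TCP pose, the force and the opening at its end, in the units of the state.
- readout.get_obs(): the state, without advancing time (a new reading comes with each control period).
- get_image(name): name is "side" or "top" or "wrist"; returns the picture (384x512x3 uint8, red, green, blue); there is no depth.
- camera_params(name): a dict with "fx", "fy", "cx", "cy" (pixels), "dist_coeffs" ([k1, k2, p1, p2, k3] as OpenCV has them; the pictures are not rectified), "position" and "orientation" of the camera in the world. Camera axes: x right, y up, looking along -z (the intrinsics and any distortion apply to the point x, -y, -z); pixel columns grow to the right and rows downward; lengths in mm; the calibration is good to about 2 mm. A picture is of the moment at which its call begins: read the wrist's pose just before it. camera_params takes no time and is no camera call; for the wrist camera it gives the pose at the moment of the call.
- env.hand_in(): hands the job in, once; it reports no verdict.
The state is a dict: "t": time; "joint_pos": joint angles; "dq": joint speeds; "tau": joint torques, N m; "tcp_pos": TCP position; "tool_rot": TCP orientation; "wrist_force": force on the tool from outside, world axes, zero at the start; "wrist_torque": the same for the moment, N m; "grip_width": finger opening in mm.
Only numpy, scipy, OpenCV 4.12 (cv2) and the standard library are available. Lean on these libraries where they do the work, as an engineer would, in place of code of your own. Each camera call takes 0.05 s, during which the arm holds its last target. There are 200 camera calls.

## Working session

There is one attempt and no reset: what is moved stays moved. The work goes in short steps, Python scripts to look and compute and a shell command to move; the robot and the scene stay as the last step left them, time stands still between calls to the robot, and variables do not carry over. Pictures are saved under pics/ and viewed, about 8 in all and at most 12, crops included, and the job is handed in when it is done.

```bash
mkdir -p pics; cat > h.py <<'E'
import numpy as np, cv2
from scipy.spatial.transform import Rotation as R
from cell import readout, get_image, camera_params, env
def cam(n):
    p=camera_params(n); o=p["orientation"]
    return p
def save(n,f):
    im=get_image(n); cv2.imwrite('pics/'+f,im[:,:,::-1]); return im
E
python3 - <<'E'
from h import *
print(readout.get_obs())
for n in ("top","side","wrist"):
    print(n,camera_params(n)); save(n,n+'0.png')
a=cv2.imread('pics/top0.png');cv2.imwrite('pics/top0b.png',cv2.resize(a,(800,600),interpolation=cv2.INTER_CUBIC))
E
```

```text
{'t': 0.0, 'joint_pos': array([-75.51647483,  22.87327452,   2.58008985,  88.11254734,
        -1.07173939,  69.15188888,  -2.90646379]), 'dq': array([-0.05322969,  0.07904722, -0.06711177,  0.07536654, -0.07935699,
       -0.02340348, -0.01218734]), 'tau': array([ 2.42741880e-04, -4.75139701e+01,  1.36487916e+00, -2.54210132e+01,
        1.16963862e-02,  9.62137186e-03,  1.59712734e-06]), 'tcp_pos': array([223.73781458, 609.62958493, 241.26075303]), 'tool_rot': array([-1.79886690e+02,  7.52919183e-03,  1.59849118e+02]), 'wrist_force': array([ 0.42458037,  0.72653474, -0.13459987]), 'wrist_torque': array([-0.03464838, -0.03942693,  0.03614213]), 'grip_width': 85.06341149963455}
top {'fx': 372.04539738520697, 'fy': 372.04539738520697, 'cx': 253.60464716557638, 'cy': 188.50902196386284, 'dist_coeffs': array([0.01246048, 0.        , 0.        , 0.        , 0.        ]), 'position': array([ 326.99708273,  -47.90221742, 1318.70860599]), 'orientation': array([  9.8832102 ,   0.5376565 , -91.65777274])}
side {'fx': 346.65509313667746, 'fy': 346.65509313667746, 'cx': 260.9261953958776, 'cy': 188.98532216554253, 'dist_coeffs': array([-0.01228767,  0.        ,  0.        ,  0.        ,  0.        ]), 'position': array([ 134.89900704, -743.08904908,  683.80078286]), 'orientation': array([ 53.90794623,   0.73266919, -31.30497748])}
wrist {'fx': 317.86937613653896, 'fy': 317.86937613653896, 'cx': 258.19321027660635, 'cy': 200.98764309252812, 'dist_coeffs': array([0.02012687, 0.        , 0.        , 0.        , 0.        ]), 'position': array([161.17074776, 631.58683424, 372.82077177]), 'orientation': array([-15.0869453 ,   0.11779494,  69.8606089 ])}
```

View pics/top0b.png

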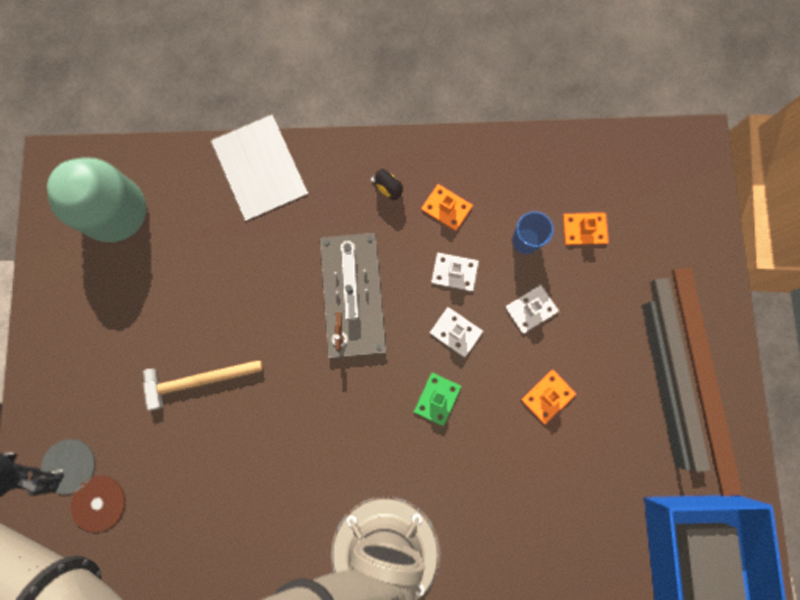

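View pics/side0.png

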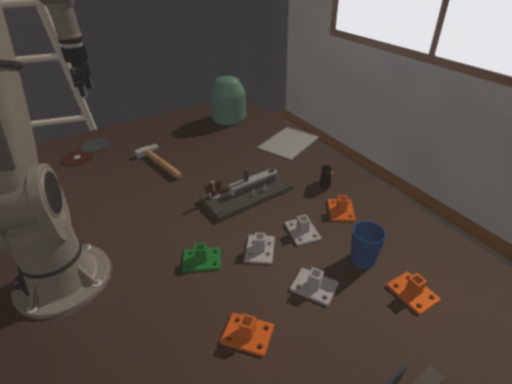

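The top view (800 px scale) shows the fixture at about (352,296) with the wing nut at (339,338). The strap lies along it with its pivot at (347,247). The three silver flanges are at (455,271), (457,332) and (532,309). Next I'll measure these and zoom in.

```bash
cat >> h.py <<'E'
def K(p): return np.array([[p["fx"],0,p["cx"]],[0,p["fy"],p["cy"]],[0,0,1.]])
def ray(n,uv,p=None):
    p=p or camera_params(n)
    q=cv2.undistortPoints(np.array(uv,float).reshape(-1,1,2),K(p),p["dist_coeffs"])[:,0]
    d=np.c_[q[:,0],-q[:,1],-np.ones(len(q))]
    return p["position"],R.from_euler('xyz',p["orientation"],degrees=True).apply(d)
def onz(n,uv,z,p=None):
    o,d=ray(n,uv,p); return o+d*((z-o[2])/d[:,2])[:,None]
def proj(n,X,p=None):
    p=p or camera_params(n)
    c=R.from_euler('xyz',p["orientation"],degrees=True).inv().apply(np.atleast_2d(X)-p["position"])
    c=np.c_[c[:,0],-c[:,1],-c[:,2]]
    return cv2.projectPoints(c,np.zeros(3),np.zeros(3),K(p),p["dist_coeffs"])[0][:,0]
E
python3 - <<'E'
from h import *
im=cv2.imread('pics/top0.png')
s=512/800
fx=np.array([(321,239),(374,234),(385,354),(329,358)])*s
print('fix',onz('top',fx,20).round(0))
print('pivot',onz('top',np.array([(347,247)])*s,56).round(0),'handle',onz('top',np.array([(349,290)])*s,98).round(),'wing',onz('top',np.array([(339,339)])*s,72).round())
hsv=cv2.cvtColor(im,cv2.COLOR_BGR2HSV)
m=((hsv[:,:,1]<70)&(hsv[:,:,2]>120)).astype(np.uint8)
m[:, :255]=0; m[:150]=0;m[235:]=0;m[:,370:]=0
n,l,st,c=cv2.connectedComponentsWithStats(m)
for i in range(1,n):
    if st[i,4]>100:
        cnt=cv2.findContours((l==i).astype(np.uint8),0,2)[0][0]
        r=cv2.minAreaRect(cnt); b=onz('top',cv2.boxPoints(r),8)
        print(c[i].round(1),st[i,4],b.mean(0).round(1),np.round(b[:,:2]).tolist())
c1=im[150:225,265:365]; c2=im[145:235,195:255]
a=cv2.resize(c1,None,fx=4.5,fy=4.5,interpolation=2); b=cv2.resize(c2,None,fx=5.8,fy=5.8,interpolation=2)
H=max(a.shape[0],b.shape[0]); o=np.zeros((H,a.shape[1]+b.shape[1],3),np.uint8);o[:a.shape[0],:a.shape[1]]=a;o[:b.shape[0],a.shape[1]:]=b
print(o.shape);cv2.imwrite('pics/c1.png',o)
E
```

```text
fix [[689. 128.  20.]
 [697.   5.  20.]
 [420. -13.  20.]
 [415. 112.  20.]]
pivot [[659.  65.  56.]] handle [[553.  58.  98.]] wing [[451.  83.  72.]]
[290.9 173.5] 581 [ 606.2 -177.8    8. ] [[581.0, -120.0], [655.0, -137.0], [632.0, -236.0], [557.0, -218.0]]
[340.  197.5] 589 [ 514.7 -348.8    8. ] [[522.0, -285.0], [574.0, -377.0], [507.0, -412.0], [455.0, -321.0]]
[291.7 211.9] 600 [ 467.7 -174.2    8. ] [[466.0, -111.0], [528.0, -156.0], [469.0, -238.0], [407.0, -193.0]]
(522, 798, 3)
```

View pics/c1.png

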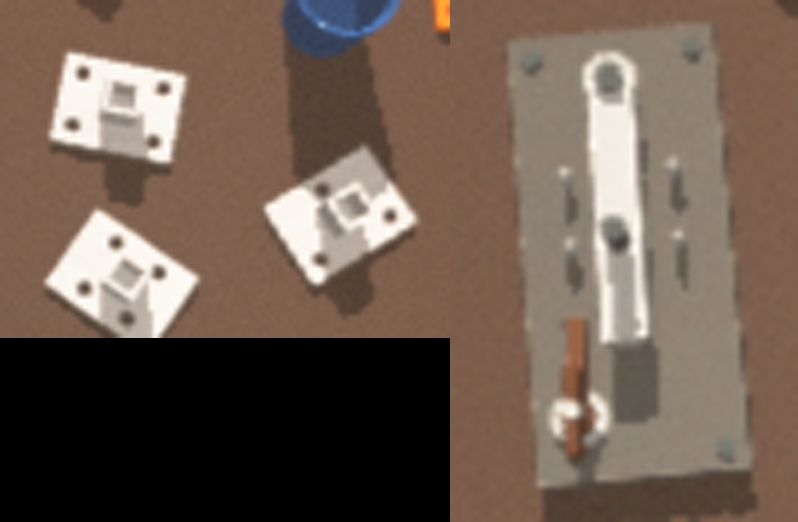

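The first silver flange, at about (606,-178), has the wide four-hole pattern. The one at (468,-174) is narrow, and the one at (515,-349) has three holes. I'll move to a vantage point over the fixture.

```bash
python3 -m inch '[[0,0,0,-30.4,-25.5,-3.7,1],[0,0,0,-30.4,-25.5,-3.7,1],[0,0,0,-30.4,-25.5,-3.7,1],[0,0,0,-30.4,-25.5,-3.7,1],[0,0,0,-30.4,-25.5,-3.7,1],[0,0,0,-30.4,-25.5,-3.7,1],[0,0,0,-30.4,-25.5,-3.7,1],[0,0,0,-30.4,-25.5,-3.7,1]]'
python3 -m inch '[[0,0,0,-30.4,-25.5,-3.7,1],[0,0,0,-30.4,-25.5,-3.7,1],[0,0,0,-30.4,-25.5,-3.7,1],[0,0,0,-30.4,-25.5,-3.7,1],[0,0,0,-30.4,-25.5,-3.7,1],[0,0,0,-30.4,-25.5,-3.7,1],[0,0,0,-30.4,-25.5,-3.7,1],[0,0,0,-30.4,-25.5,-3.7,1]]'
python3 -m inch '[[0,0,0,0,0,0,1],[0,0,0,0,0,0,1]]'
python3 - <<'E'
from h import *
print(readout.get_obs())
import pickle
p=camera_params('wrist'); pickle.dump(p,open('p1.pkl','wb'))
im=save('wrist','w1.png')
cv2.imwrite('pics/w1b.png',cv2.resize(im[:,:,::-1],(800,600),interpolation=2))
E
```

```text
t: 0.82
tcp_pos: [382.4, 332.9, 272.0]
tool_rot: [180.0, -0.0, 159.9]
wrist_force: [1.0, 1.4, -0.2]
grip_width: 85.2
t: 1.48
tcp_pos: [540.4, 57.8, 301.7]
tool_rot: [180.0, -0.0, 159.9]
wrist_force: [0.7, 0.2, -0.3]
grip_width: 85.3
t: 1.65
tcp_pos: [540.7, 56.6, 301.5]
tool_rot: [-180.0, 0.0, 159.5]
wrist_force: [-0.2, 0.2, 0.4]
grip_width: 85.3
{'t': 1.65, 'joint_pos': array([-33.55976834,  10.30827291,  26.7048616 ,  98.52619862,
        -4.79589111,  72.295707  ,  63.7315955 ]), 'dq': array([-2.61048851, -0.50698043, -3.75157373,  1.26169249, -1.31101924,
        0.19763526, -0.28837199]), 'tau': array([  1.88315816, -32.50131011,   4.12185431, -26.27686679,
         0.30755295,  -0.06387491,   0.05848021]), 'tcp_pos': array([540.65144767,  56.61563182, 301.50297013]), 'tool_rot': array([-1.79964377e+02,  2.73482775e-02,  1.59498051e+02]), 'wrist_force': array([-0.21420336,  0.23026107,  0.40605987]), 'wrist_torque': array([ 0.08311984, -0.00921415,  0.00638414]), 'grip_width': 85.29725219459179}
```

View pics/w1b.png

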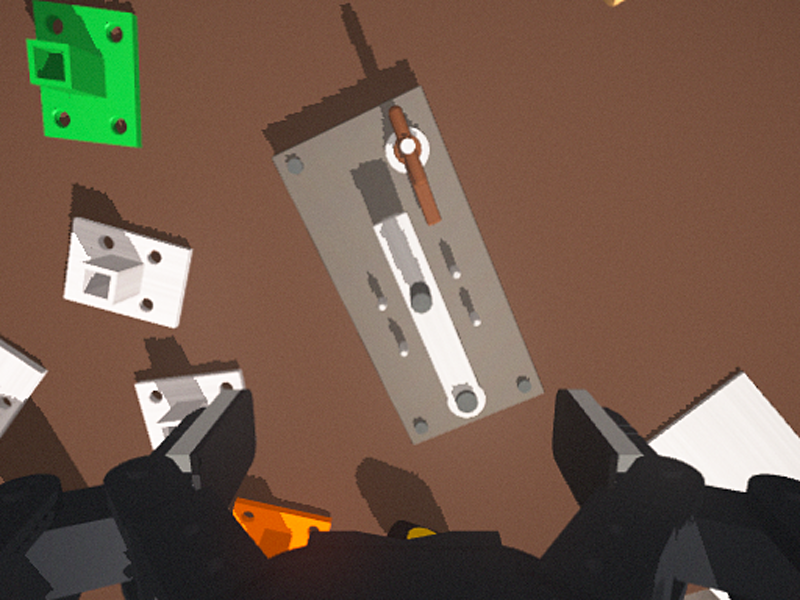

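This shows the plate corners at (274,155), (421,86), (542,391) and (414,443), the stud tips near (456,274), (477,323), (382,307) and (404,353), the nut at (407,147) and the handle at (421,290).

```bash
python3 - <<'E'
from h import *
import pickle
p=pickle.load(open('p1.pkl','rb')); s=512/800
g=cv2.imread('pics/w1.png',0).astype(float)
f=lambda a,z: onz('wrist',np.array(a)*s,z,p)
print('corners',f([(274,155),(421,86),(542,391),(414,443)],20).round(1).tolist())
tips=[]
for u,v in [(456,274),(382,307),(404,353),(477,323)]:
    u,v=int(round(u*s)),int(round(v*s)); w=g[v-4:v+5,u-4:u+5]; w=np.clip(w-150,0,None)
    y,x=np.mgrid[v-4:v+5,u-4:u+5]; tips.append(((x*w).sum()/w.sum(),(y*w).sum()/w.sum()))
T=onz('wrist',tips,40,p); print('tips',T.round(1).tolist(),'seat',T.mean(0).round(1))
# own coords of the tips (nut side = -x)
own=np.array([(-22,33),(-22,-33),(22,-33),(22,33)])
A=(T-T.mean(0))[:,0]+1j*(T-T.mean(0))[:,1]; B=own[:,0]+1j*own[:,1]
r=(A*B.conj()).sum()/(abs(B)**2).sum(); yaw=np.angle(r); print('yaw',np.degrees(yaw),'scale',abs(r))
c,sn=np.cos(yaw),np.sin(yaw); M=np.array([[c,-sn],[sn,c]])
P=lambda x,y: T.mean(0)[:2]+M@[x,y]
print('nut pred',P(-125,36),'pivot pred',P(75,0),'handle',P(-25,0))
print('nut meas',f([(407,147)],60).round(1),f([(407,147)],72).round(1),'pivot',f([(466,401)],58).round(1),'handle',f([(422,287)],98).round(1))
print('blade/tongue',f([(397,109),(426,184)],72).round(1).tolist(),'tongue tip',f([(433,222)],36).round(1))
print('corner pred',[P(*q).round(1).tolist() for q in [(-165,-65),(-165,65),(115,65),(115,-65)]])
E
```

```text
corners [[424.6, -10.9, 20.0], [418.2, 115.0, 20.0], [692.8, 130.7, 20.0], [701.5, 5.3, 20.0]]
tips [[561.5, 92.4, 40.0], [565.4, 26.8, 40.0], [609.1, 29.5, 40.0], [605.1, 95.1, 40.0]] seat [585.3  61.   40. ]
yaw 3.4936436532983652 scale 0.9942834564263735
nut pred [458.29652283  89.27496833] pivot pred [660.11859687  65.52943338] handle [560.30444037  59.43565268]
nut meas [[457.9  88.7  60. ]] [[458.5  88.3  72. ]] pivot [[659.9  65.2  58. ]] handle [[549.1  65.5  98. ]]
blade/tongue [[433.4, 90.5, 72.0], [486.2, 92.3, 72.0]] tongue tip [[516.2  89.   36. ]]
corner pred [[424.5, -14.0], [416.6, 115.8], [696.1, 132.8], [704.0, 3.1]]
```

```bash
python3 -m inch '[[0,0,0,17.6,0.2,30,1],[0,0,0,17.6,0.2,30,1],[0,0,0,17.6,0.2,30,1],[0,0,0,17.6,0.2,30,1],[0,0,0,17.6,0.2,30,1],[0,0,7.1,0,0,0,0],[0,0,7.1,0,0,0,0],[0,0,7.1,0,0,0,0]]'
python3 -m inch '[[0,0,7.1,0,0,0,0],[0,0,7.1,0,0,0,0],[0,0,7.1,0,0,0,0],[0,0,7.1,0,0,0,0],[0,0,7.1,0,0,0,0],[0,0,7.1,0,0,0,0],[0,0,7.1,0,0,0,0],[0,0,7.1,0,0,0,0]]'
python3 -m inch '[[0,0,7.1,0,0,0,0],[0,0,7.1,0,0,0,0],[0,0,7.1,0,0,0,0],[0,0,7.1,0,0,0,0],[0,0,7.1,0,0,0,0],[0,0,7.1,0,0,0,0],[0,0,7.1,0,0,0,0],[0,0,7.1,0,0,0,0]]'
python3 -m inch '[[0,0,7.1,0,0,0,0],[0,0,7.1,0,0,0,0],[0,0,7.1,0,0,0,0],[0,0,0,0,0,0,0],[0,0,0,0,0,0,0],[0,0,0,0,0,0,0]]'
python3 -c "from h import *; o=readout.get_obs(); print(o['joint_pos'],o['dq'],o['wrist_torque'],o['tcp_pos'])"
```

```text
t: 2.37
tcp_pos: [455.9, 93.0, 150.6]
tool_rot: [-179.9, -0.1, 138.4]
wrist_force: [0.7, 0.2, -0.9]
grip_width: 52.0
t: 3.03
tcp_pos: [456.6, 93.0, 151.2]
tool_rot: [-179.9, -0.0, 81.6]
wrist_force: [-0.2, 0.6, -0.5]
grip_width: 42.6
t: 3.7
tcp_pos: [456.6, 93.0, 151.2]
tool_rot: [-179.9, 0.0, 24.8]
wrist_force: [-0.5, -0.5, -1.4]
grip_width: 43.0
t: 4.2
tcp_pos: [457.3, 92.0, 151.3]
tool_rot: [-180.0, 0.0, 3.9]
wrist_force: [0.6, 0.3, 0.7]
grip_width: 42.5
[-59.07662685  13.83605647  48.71168997 119.16671031 -13.15872551
  52.36564236 -89.15649191] [ 0.52002352 -0.10777045  0.26307036 -0.19638437 -0.01694128  0.08336954
 -0.46680624] [-0.00484974  0.0272777   0.03267765] [457.25653771  91.98815049 151.33353888]
```

```bash
python3 -m inch '[[0,0,0,0.6,1.7,24.5,0],[0,0,0,0.5,1.6,24.5,0],[0,0,0,0,0,24.5,0],[0,0,0,0,0,24.5,0],[0,0,0,0,0,0,0]]'
python3 -m inch '[[0,0,0,0,0,0,-1],[0,0,0,0,0,0,-1],[0,0,0,0,0,0,-1],[0,0,0,0,0,0,-1],[0,0,0,0,0,0,-1],[0,0,0,0,0,0,-1]]'
python3 -c "
from h import *; o=readout.get_obs(); print(o['wrist_torque'],o['tcp_pos'])
im=save('wrist','w2.png'); save('side','s2.png')"
```

```text
t: 4.62
tcp_pos: [455.5, 87.4, 50.0]
tool_rot: [179.9, 0.5, 3.8]
wrist_force: [-1.5, 0.8, 1.0]
grip_width: 42.6
t: 5.12
tcp_pos: [460.3, 89.9, 55.0]
tool_rot: [-179.8, -0.1, 3.7]
wrist_force: [-0.2, 6.8, 4.4]
grip_width: 8.9
[ 0.96991026  0.23316687 -0.03293446] [460.25949907  89.85031163  54.97017367]
```

View pics/w2.png

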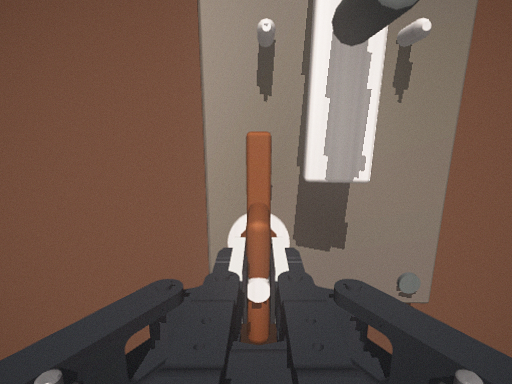

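```bash
cat > r.py <<'E'
from h import *; o=readout.get_obs(); print('torque',o['wrist_torque'].round(2),'yaw',o['tool_rot'][2].round(1))
E
python3 -m inch '[[0,0,-5.2,0,0,0,-1],[0,0,-5,0,0,0,-1],[0,0,0,0,0,0,-1],[0,0,0,0,0,0,-1],[0,0,0,0,0,0,-1],[0,0,0,0,0,0,-1],[0,0,0,0,0,0,-1],[0,0,0,0,0,0,-1]]'
python3 r.py
python3 -m inch '[[0,0,7,0,0,0,-1],[0,0,7,0,0,0,-1],[0,0,7,0,0,0,-1],[0,0,1,0,0,0,-1],[0,0,0,0,0,0,-1],[0,0,0,0,0,0,-1],[0,0,0,0,0,0,-1],[0,0,0,0,0,0,-1]]'
python3 -m inch '[[0,0,0,0,0,0,-1],[0,0,0,0,0,0,-1]]'
python3 r.py
```

```text
t: 5.88
tcp_pos: [460.2, 90.1, 55.0]
tool_rot: [-179.8, -0.2, 13.9]
wrist_force: [-0.9, 6.4, 4.5]
grip_width: 9.3
torque [ 1.09  0.24 -0.13] yaw 13.9
t: 6.55
tcp_pos: [460.3, 89.5, 55.0]
tool_rot: [-179.8, -0.1, -8.1]
wrist_force: [-0.3, 4.9, 5.5]
grip_width: 9.1
t: 6.72
tcp_pos: [460.3, 89.5, 55.0]
tool_rot: [-179.8, -0.1, -8.1]
wrist_force: [-1.4, 4.8, 5.5]
grip_width: 9.2
torque [ 0.86  0.24 -0.08] yaw -8.1
```

```bash

python3 -m inch '[[0,0,-7,0,0,0,-1],[0,0,-7,0,0,0,-1],[0,0,-7,0,0,0,-1],[0,0,-1.5,0,0,0,-1],[0,0,0,0,0,0,-1],[0,0,0,0,0,0,-1],[0,0,0,0,0,0,-1],[0,0,0,0,0,0,-1]]'
python3 -m inch '[[0,0,0,0,0,0,-1],[0,0,0,0,0,0,-1]]'
python3 r.py
python3 -m inch '[[0,0,7,0,0,0,-1],[0,0,7,0,0,0,-1],[0,0,7,0,0,0,-1],[0,0,2,0,0,0,-1],[0,0,0,0,0,0,-1],[0,0,0,0,0,0,-1],[0,0,0,0,0,0,-1],[0,0,0,0,0,0,-1]]'
python3 -m inch '[[0,0,0,0,0,0,-1],[0,0,0,0,0,0,-1]]'
python3 r.py
```

```text
t: 7.38
tcp_pos: [460.2, 90.1, 55.0]
tool_rot: [-179.8, -0.2, 14.5]
wrist_force: [-1.6, 6.3, 5.3]
grip_width: 8.9
t: 7.55
tcp_pos: [460.2, 90.1, 55.0]
tool_rot: [-179.8, -0.2, 14.5]
wrist_force: [-0.9, 5.9, 5.4]
grip_width: 8.9
torque [1.19 0.25 0.12] yaw 14.5
t: 8.22
tcp_pos: [460.2, 89.5, 55.0]
tool_rot: [-179.8, -0.1, -8.6]
wrist_force: [-0.7, 5.3, 5.1]
grip_width: 9.5
t: 8.38
tcp_pos: [460.2, 89.5, 55.0]
tool_rot: [-179.8, -0.1, -8.6]
wrist_force: [-0.9, 4.9, 5.0]
grip_width: 8.7
torque [ 0.85  0.23 -0.13] yaw -8.6
```

```bash

python3 -m inch '[[0,0,-7,0,0,0,-1],[0,0,-7,0,0,0,-1],[0,0,-7,0,0,0,-1],[0,0,-5,0,0,0,-1],[0,0,0,0,0,0,-1]]'
python3 r.py
python3 -m inch '[[0,0,-3,0,0,0,-1],[0,0,-3,0,0,0,-1],[0,0,0,0,0,0,-1]]'
python3 r.py
```

```text
t: 8.8
tcp_pos: [460.2, 90.2, 55.0]
tool_rot: [-179.8, -0.2, 17.6]
wrist_force: [-0.6, 7.1, 5.6]
grip_width: 8.9
torque [1.28 0.21 0.12] yaw 17.6
t: 9.05
tcp_pos: [460.1, 90.4, 55.0]
tool_rot: [-179.8, -0.2, 23.6]
wrist_force: [-1.7, 7.0, 4.8]
grip_width: 9.3
torque [1.33 0.29 0.12] yaw 23.6
```

```bash

python3 -m inch '[[0,0,-7,0,0,0,-1],[0,0,-7,0,0,0,-1],[0,0,-7,0,0,0,-1],[0,0,-7,0,0,0,-1],[0,0,-7,0,0,0,-1],[0,0,-7,0,0,0,-1],[0,0,-7,0,0,0,-1],[0,0,-3.5,0,0,0,-1]]'
python3 -m inch '[[0,0,0,0,0,0,-1],[0,0,0,0,0,0,-1],[0,0,0,0,0,0,-1]]'
python3 r.py
python3 -c "from h import *; save('top','t3.png');im=save('wrist','w3.png')"
```

```text
t: 9.72
tcp_pos: [459.1, 91.2, 55.0]
tool_rot: [-180.0, -0.3, 76.2]
wrist_force: [-3.4, 9.1, 6.7]
grip_width: 9.0
t: 9.97
tcp_pos: [459.1, 91.2, 54.9]
tool_rot: [-180.0, -0.3, 76.0]
wrist_force: [-4.5, 9.3, 6.0]
grip_width: 8.9
torque [1.74 0.82 0.1 ] yaw 76.0
```

View pics/w3.png

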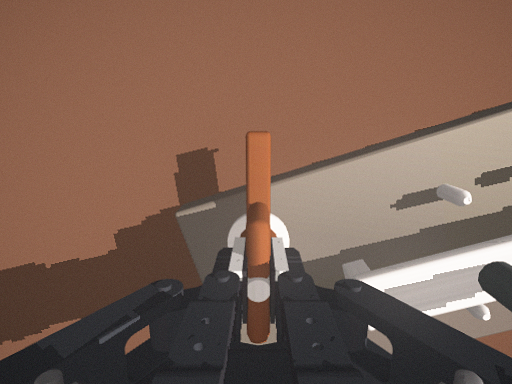

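```bash

python3 -m inch '[[0,0,0,0,0,0,-0.35],[0,0,0,0,0,0,-0.35],[0,0,0,0,0,0,-0.35],[0,0,0,0,0,-10,-0.35],[0,0,0,0,0,-30,-0.35],[0,0,0,0,0,-30,-0.35]]'
python3 -m inch '[[0,0,-7.1,0,0,0,0],[0,0,-7.1,0,0,0,0],[0,0,-7.1,0,0,0,0],[0,0,-7.1,0,0,0,0],[0,0,-7.1,0,0,0,0],[0,0,-7.1,0,0,0,0],[0,0,-7.1,0,0,0,0],[0,0,-7.1,0,0,0,0]]'
python3 -m inch '[[0,0,-7.1,0,0,0,0],[0,0,-7.1,0,0,0,0],[0,0,-7.1,0,0,0,0],[0,0,-7.1,0,0,0,0],[0,0,-7.1,0,0,0,0],[0,0,-7.1,0,0,0,0],[0,0,-7.1,0,0,0,0],[0,0,-1,0,0,0,0]]'
python3 -m inch '[[0,0,0,-33.3,-12,0,0],[0,0,0,-33.3,-12,0,0],[0,0,0,-33.3,-12,0,0],[0,0,0,0,0,0,0],[0,0,0,0,0,0,0],[0,0,0,0,0,0,0],[0,0,0,0,0,0,0]]'
python3 -c "
from h import *
import pickle
o=readout.get_obs(); print(o['tcp_pos'],o['tool_rot'],o['joint_pos'])
p=camera_params('wrist');pickle.dump(p,open('p4.pkl','wb'));print(p)
im=save('wrist','w4.png');cv2.imwrite('pics/w4b.png',cv2.resize(im[:,:,::-1],(800,600),interpolation=2))"
```

```text
t: 10.57
tcp_pos: [458.0, 86.3, 124.0]
tool_rot: [-179.9, 0.2, 75.8]
wrist_force: [1.4, 1.2, 0.9]
grip_width: 27.7
t: 11.23
tcp_pos: [459.3, 86.8, 124.2]
tool_rot: [180.0, 0.1, 132.9]
wrist_force: [-0.0, -0.6, -0.1]
grip_width: 42.7
t: 11.9
tcp_pos: [459.4, 86.8, 124.1]
tool_rot: [-180.0, 0.0, -176.6]
wrist_force: [0.0, 0.0, 0.4]
grip_width: 42.4
t: 12.48
tcp_pos: [559.6, 57.8, 123.4]
tool_rot: [180.0, -0.1, -176.7]
wrist_force: [0.1, 0.7, 0.0]
grip_width: 42.3
[559.63075934  57.83942011 123.41852223] [ 1.79992498e+02 -7.19542494e-02 -1.76676144e+02] [-18.79416489  21.21440709  10.57350782 107.51819731  -4.86751339
  51.76801433  87.42269717]
{'fx': 317.86937613653896, 'fy': 317.86937613653896, 'cx': 258.19321027660635, 'cy': 200.98764309252812, 'dist_coeffs': array([0.02012687, 0.        , 0.        , 0.        , 0.        ]), 'position': array([493.22739327,  53.0656519 , 254.96102128]), 'orientation': array([-1.50010720e+01,  7.11646418e-03,  9.33361592e+01])}
```

View pics/w4b.png

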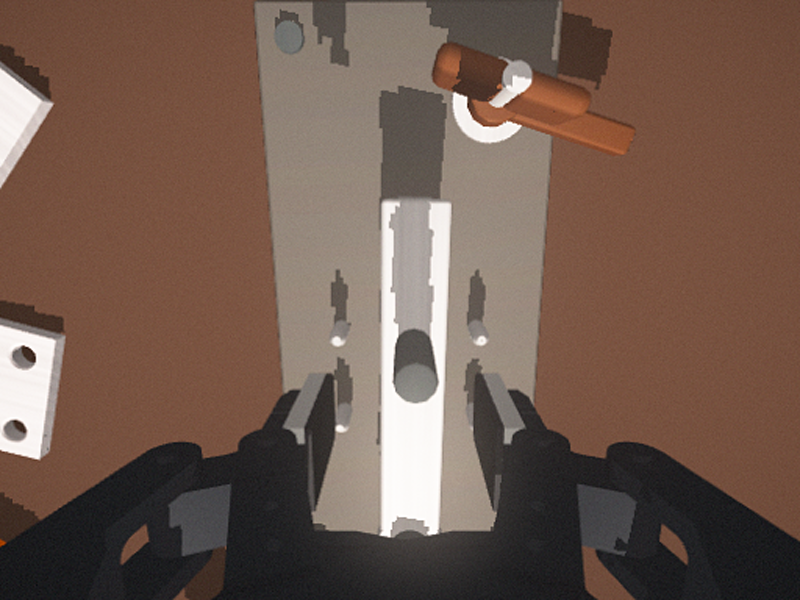

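The handle top is at (415,382), the nut is open with its tongue pointing away, and two stud tips are at (338,340) and (479,340).

```bash
python3 - <<'E'
from h import *
import pickle
p=pickle.load(open('p4.pkl','rb')); s=512/800
print(onz('wrist',np.array([(415,382)])*s,98,p), onz('wrist',np.array([(338,340),(479,340),(343,424)])*s,40,p))
print('plate edges',onz('wrist',np.array([(256,3),(283,370),(561,3),(536,370)])*s,20,p)[:,:2].round(1).tolist())
E
```

```text
[[558.8334052   60.80611975  98.        ]] [[564.65127814  27.43116607  40.        ]
 [560.92020518  91.36766478  40.        ]
 [606.46722374  30.8465855   40.        ]]
plate edges [[425.9, -12.3], [588.8, -2.2], [418.6, 114.3], [581.3, 125.1]]
```

```bash

python3 -m inch '[[0,0,0,-0.5,2.5,17,0],[0,0,0,0,0,17,0],[0,0,0,0,0,17,0],[0,0,0,0,0,0,-1],[0,0,0,0,0,0,-1],[0,0,0,0,0,0,-1],[0,0,0,0,0,0,-1],[0,0,0,0,0,0,-1]]'
python3 -m inch '[[0,0,5,-0.4,8.7,0,-1],[0,0,5,-0.4,8.7,0,-1],[0,0,5,-0.4,8.7,0,-1],[0,0,5,-0.4,8.7,0,-1],[0,0,0,0,0,0,-1]]'
python3 r.py
```

```text
t: 13.2
tcp_pos: [560.3, 60.6, 72.8]
tool_rot: [180.0, -0.1, -176.6]
wrist_force: [-3.4, 1.5, -2.4]
grip_width: 14.4
t: 13.62
tcp_pos: [564.8, 96.5, 72.8]
tool_rot: [180.0, -0.1, 163.4]
wrist_force: [-3.9, 1.8, -0.8]
grip_width: 14.2
torque [ 0.26  0.78 -0.13] yaw 163.4
```

Swinging freely, with low forces. I'll continue to about 85°.

```bash

python3 -m inch '[[0,0,5,-0.4,8.7,0,-1],[0,0,5,-0.4,8.7,0,-1],[0,0,5,-0.4,8.7,0,-1],[0,0,5,-0.4,8.7,0,-1],[0,0,5,-0.4,8.7,0,-1],[0,0,5,-0.4,8.7,0,-1],[0,0,0,0,0,0,-1]]'
python3 -m inch '[[0,0,5,-0.4,8.7,0,-1],[0,0,5,-0.4,8.7,0,-1],[0,0,5,-0.4,8.7,0,-1],[0,0,5,-0.4,8.7,0,-1],[0,0,5,-0.4,8.7,0,-1],[0,0,5,-0.4,8.7,0,-1],[0,0,3,-0.1,5.2,0,-1],[0,0,0,0,0,0,-1]]'
python3 -m inch '[[0,0,0,0,0,0,-1],[0,0,0,0,0,0,-1]]'
python3 r.py
```

```text
t: 14.2
tcp_pos: [592.8, 140.4, 72.8]
tool_rot: [179.9, -0.1, 133.5]
wrist_force: [-3.9, 3.6, -0.1]
grip_width: 14.7
t: 14.87
tcp_pos: [643.9, 165.4, 72.8]
tool_rot: [179.9, -0.1, 100.5]
wrist_force: [-2.4, 3.9, -1.4]
grip_width: 14.6
t: 15.03
tcp_pos: [643.4, 165.2, 72.8]
tool_rot: [179.9, -0.1, 100.5]
wrist_force: [-0.1, 4.2, -2.3]
grip_width: 14.2
torque [ 0.94  0.13 -0.13] yaw 100.5
```

```bash

python3 -m inch '[[0,0,0,0,0,0,-0.1],[0,0,0,0,0,0,-0.1],[0,0,0,0,0,0,-0.1],[0,0,0,0,0,-15,-0.1],[0,0,0,0,0,-32,0.3],[0,0,0,0,0,-32,0.3],[0,0,6,0,0,0,0.3],[0,0,6,0,0,0,0.3]]'
python3 -m inch '[[0,0,6,0,0,0,0.3],[0,0,5.5,0,0,0,0.3],[0,0,0,-38.1,4.5,0,0.3],[0,0,0,-38.1,4.5,0,0.3],[0,0,0,-38.1,4.5,0,0.3],[0,0,0,-38.1,4.5,0,0.3],[0,0,0,-38.1,4.5,0,0.3],[0,0,0,-38.1,4.5,0,0.3]]'
python3 -m inch '[[0,0,0,-38.1,4.5,0,0.3],[0,0,0,-38.1,4.5,0,0.3],[0,0,0,-38.1,4.5,0,0.3],[0,0,0,0,0,0,0.3],[0,0,0,0,0,0,0.3],[0,0,0,0,0,0,0.3],[0,0,0,0,0,0,0.3],[0,0,0,0,0,0,0.3]]'
python3 -c "
from h import *
import pickle
o=readout.get_obs(); print(o['tcp_pos'],o['tool_rot'],o['joint_pos'])
p=camera_params('wrist');pickle.dump(p,open('p5.pkl','wb'))
save('top','t5.png')
im=save('wrist','w5.png');cv2.imwrite('pics/w5b.png',cv2.resize(im[:,:,::-1],(800,600),interpolation=2))"
```

```text
t: 15.7
tcp_pos: [645.6, 162.5, 155.1]
tool_rot: [179.6, -0.1, 88.0]
wrist_force: [-0.2, -0.8, -0.6]
grip_width: 55.6
t: 16.37
tcp_pos: [617.0, -68.0, 152.2]
tool_rot: [179.9, 0.1, 76.8]
wrist_force: [0.5, -0.2, -0.0]
grip_width: 55.7
t: 17.03
tcp_pos: [605.1, -177.4, 151.4]
tool_rot: [-180.0, -0.0, 77.0]
wrist_force: [0.4, 0.2, 1.0]
grip_width: 55.3
[ 605.12288508 -177.35043363  151.36491334] [-1.79994241e+02 -3.88157037e-02  7.70183559e+01] [-15.30329038  30.38841576  38.56002025  97.21650762 -21.40477307
  59.96496207  17.33266606]
```

View pics/w5b.png

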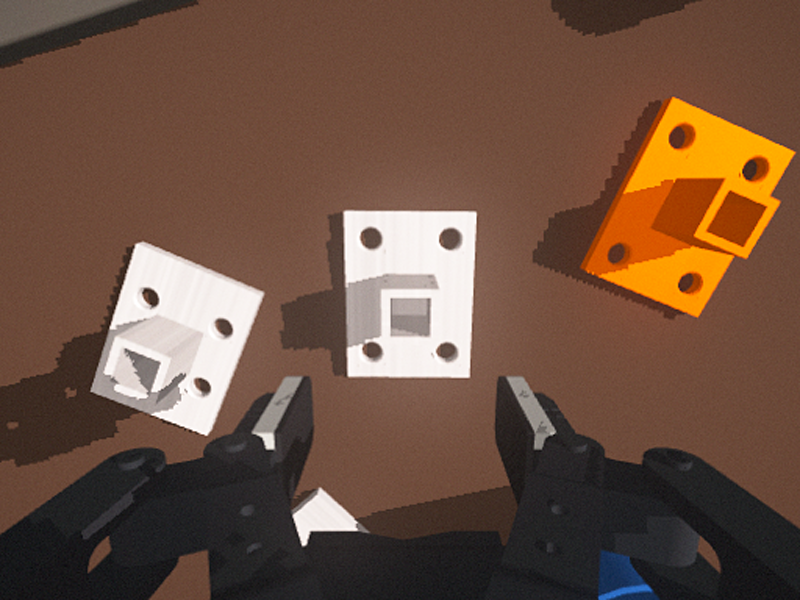

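The flange lies centrally, with holes at (371,238), (451,238), (372,350) and (447,350) and its socket at (410,313). Next I'll check the hole spacing and the offsets.

```bash
python3 - <<'E'
from h import *
import pickle
p=pickle.load(open('p5.pkl','rb')); s=512/800
H=onz('wrist',np.array([(371,238),(451,238),(447,350),(372,350)])*s,8,p); C=onz('wrist',np.array([(344,211),(476,211),(470,377),(348,377)])*s,8,p)
T=onz('wrist',np.array([(381,289),(440,289),(437.5,337),(383,337)])*s,50,p)
for n,Q in (('holes',H),('corners',C),('tube',T)):
    e=[np.linalg.norm(Q[(i+1)%4]-Q[i]).round(1) for i in range(4)]
    d=(Q[0]+Q[1]-Q[2]-Q[3])[:2]; d2=(Q[1]+Q[2]-Q[0]-Q[3])[:2]
    print(n,Q.mean(0).round(1),e,'long yaw',np.degrees(np.arctan2(d[1],d[0])).round(1),'x yaw',np.degrees(np.arctan2(d2[1],d2[0])).round(1))
E
```

```text
holes [ 608.5 -176.8    8. ] [np.float64(44.0), np.float64(65.1), np.float64(43.8), np.float64(65.1)] long yaw 76.5 x yaw -13.0
corners [ 607.8 -177.8    8. ] [np.float64(71.6), np.float64(96.5), np.float64(72.3), np.float64(96.5)] long yaw 76.9 x yaw -13.0
tube [ 608.2 -175.8   50. ] [np.float64(28.3), np.float64(24.1), np.float64(26.8), np.float64(24.1)] long yaw 76.9 x yaw -13.0
```

```bash

python3 -m inch '[[0,0,0,1,2.9,25,0.3],[0,0,0,0,0,35,0.3],[0,0,0,0,0,35,0.3],[0,0,0,0,0,20,0.3],[0,0,0,0,0,10,0.3],[0,0,0,0,0,0,0.3],[0,0,0,0,0,0,0.3]]'
python3 -m inch '[[0,0,0,0,0,0,-1],[0,0,0,0,0,0,-1],[0,0,0,0,0,0,-1],[0,0,0,0,0,0,-1],[0,0,0,0,0,0,-1],[0,0,0,0,0,0,-1]]'
python3 r.py
python3 -m inch '[[0,0,0,0,0,-5,-1],[0,0,0,0,0,-25,-1],[0,0,0,0,0,-35,-1],[0,0,0,0,0,-35,-1],[0,0,0,0,0,0,-1],[0,0,0,0,0,0,-1],[0,0,0,0,0,0,-1]]'
python3 r.py
```

```text
t: 17.72
tcp_pos: [608.3, -178.8, 27.0]
tool_rot: [180.0, 0.0, 76.9]
wrist_force: [0.3, 0.1, 0.3]
grip_width: 55.6
t: 18.22
tcp_pos: [609.0, -179.3, 28.5]
tool_rot: [179.8, -0.0, 76.8]
wrist_force: [-0.4, 1.8, 6.2]
grip_width: 27.5
torque [0.08 0.29 0.01] yaw 76.8
t: 18.8
tcp_pos: [606.4, -177.9, 125.3]
tool_rot: [-179.8, -0.1, 76.9]
wrist_force: [-0.7, 0.5, -4.6]
grip_width: 27.2
torque [ 0.04  0.05 -0.01] yaw 76.9
```

```bash

python3 -m inch '[[0,0,-5.5,0,0,0,-1],[0,0,-5.5,0,0,0,-1],[0,0,-5.6,0,0,0,-1],[0,0,0,34,-1,0,-1],[0,0,0,34,-1,0,-1],[0,0,0,34,-1,0,-1],[0,0,0,34,-1,0,-1],[0,0,0,34,-1,0,-1]]'
python3 -m inch '[[0,0,0,34,-1,0,-1],[0,0,0,34,-1,0,-1],[0,0,0,0,0,0,-1],[0,0,0,0,0,0,-1],[0,0,0,0,0,0,-1],[0,0,0,0,0,0,-1],[0,0,0,0,0,0,-1],[0,0,0,0,0,0,-1]]'
python3 -c "
from h import *
import pickle
o=readout.get_obs(); print(o['tcp_pos'],o['tool_rot'])
p=camera_params('wrist');pickle.dump(p,open('p6.pkl','wb'))
im=save('wrist','w6.png');cv2.imwrite('pics/w6b.png',cv2.resize(im[:,:,::-1],(800,600),interpolation=2))"
```

```text
t: 19.47
tcp_pos: [590.0, -7.6, 123.9]
tool_rot: [-179.7, -0.0, 93.4]
wrist_force: [0.2, 0.7, -3.8]
grip_width: 27.4
t: 20.13
tcp_pos: [586.2, 56.8, 126.2]
tool_rot: [-180.0, 0.0, 93.3]
wrist_force: [0.3, -0.4, -4.1]
grip_width: 27.4
[586.17692956  56.79959068 126.22760699] [-1.79968644e+02  2.31687740e-02  9.33088590e+01]
```

View pics/w6b.png

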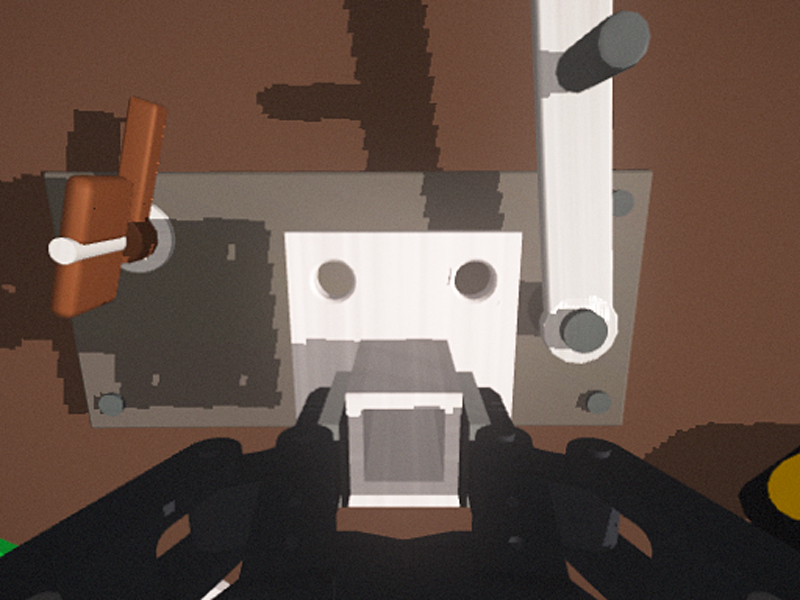

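The flange hangs square in the grip, with holes at (335,280) and (475,279) and far corners at (286,233) and (521,232). The fixture plate corners are at (43,172), (651,172), (622,425) and (93,427), and the strap is wide open.

```bash
python3 - <<'E'
from h import *
import pickle
p=pickle.load(open('p6.pkl','rb')); s=512/800
f=lambda a,z:onz('wrist',np.array(a)*s,z,p)[:,:2]
def ang(v): return np.degrees(np.arctan2(v[1],v[0])).round(2)
F=f([(43,172),(651,172),(622,425),(93,427)],20)
x=F[1]-F[0]; print('fix len',np.linalg.norm(x),'yaw',ang(x),ang(F[2]-F[3]),'centre',F.mean(0).round(1))
u=R.from_euler('z',3.55,degrees=True).as_matrix()[:2,:2]
print('seat from plate',(F.mean(0)+u@[25,0]).round(1), 'tips earlier 585.2,61')
for z in (104,106):
  H=f([(335,280),(475,279)],z); C=f([(286,233),(521,232)],z)
  print(z,'hole sp',np.linalg.norm(H[1]-H[0]).round(1),ang(H[1]-H[0]),'w',np.linalg.norm(C[1]-C[0]).round(1),ang(C[1]-C[0]),
   'ctr',(H.mean(0)+u@[0,-33]).round(1),(C.mean(0)+u@[0,-48]).round(1))
P=f([(582,331)],60);print('pivot',P,'seat from pivot',P-u@[75,0])
E
```

```text
fix len 277.25055676208325 yaw 3.39 3.53 centre [560.2  59.1]
seat from plate [585.2  60.7] tips earlier 585.2,61
104 hole sp 44.0 3.74 w 72.0 3.57 ctr [585.7  58.4] [585.3  58. ]
106 hole sp 43.4 3.74 w 71.0 3.57 ctr [585.6  58.8] [585.2  58.2]
pivot [[658.80551405  65.2208113 ]] seat from pivot [[583.94942829  60.57684482]]
```

```bash

python3 -m inch '[[0,0,0,2.5,-0.3,20,-1],[0,0,0,0,0,20,-1],[0,0,0,0,0,12,-1],[0,0,0,0,0,0,-1],[0,0,0,0,0,0,-1],[0,0,0,0,0,0,-1],[0,0,0,0,0,0,-1],[0,0,0,0,0,0,-1]]'
python3 r.py
python3 -m inch '[[0,0,0,0,0,2.5,-1],[0,0,0,0,0,2.5,-1],[0,0,0,0,0,2.5,-1],[0,0,0,0,0,2.5,-1],[0,0,0,0,0,0,-1],[0,0,0,0,0,0,-1]]'
python3 r.py
```

```text
t: 20.85
tcp_pos: [586.8, 60.8, 75.6]
tool_rot: [179.9, -0.0, 93.4]
wrist_force: [0.2, -0.1, -4.5]
grip_width: 27.2
torque [-0.07  0.02 -0.06] yaw 93.4
t: 21.35
tcp_pos: [585.6, 60.8, 64.2]
tool_rot: [-180.0, 0.0, 93.4]
wrist_force: [-0.0, -0.7, -4.2]
grip_width: 27.0
torque [-0.05 -0.01 -0.01] yaw 93.4
```

No contact even past the tips, so I'll continue down.

```bash

python3 -m inch '[[0,0,0,0,0,2,-1],[0,0,0,0,0,2,-1],[0,0,0,0,0,2,-1],[0,0,0,0,0,2,-1],[0,0,0,0,0,0,-1],[0,0,0,0,0,0,-1]]'
python3 r.py
python3 -m inch '[[0,0,0,0,0,2,-1],[0,0,0,0,0,2,-1],[0,0,0,0,0,1,-1],[0,0,0,0,0,0,-1],[0,0,0,0,0,0,-1]]'
python3 r.py
```

```text
t: 21.85
tcp_pos: [585.8, 60.8, 56.3]
tool_rot: [-180.0, -0.0, 93.4]
wrist_force: [0.7, 0.3, -3.6]
grip_width: 27.0
torque [-0.06 -0.01  0.  ] yaw 93.4
t: 22.27
tcp_pos: [585.8, 60.8, 51.4]
tool_rot: [-180.0, -0.0, 93.4]
wrist_force: [-0.9, -0.6, -4.8]
grip_width: 27.2
torque [ 0.01 -0.02  0.  ] yaw 93.4
```

```bash

python3 -m inch '[[0,0,0,0,0,1,-1],[0,0,0,0,0,1,-1],[0,0,0,0,0,0,-1],[0,0,0,0,0,0,-1]]'
python3 -m inch '[[0,0,0,0,0,0.7,-1],[0,0,0,0,0,0.7,-1],[0,0,0,0,0,0,-1],[0,0,0,0,0,0,-1]]'
python3 r.py
```

```text
t: 22.6
tcp_pos: [585.8, 60.8, 49.4]
tool_rot: [-180.0, -0.0, 93.4]
wrist_force: [-0.1, -0.4, -5.0]
grip_width: 27.1
t: 22.93
tcp_pos: [586.0, 60.8, 48.6]
tool_rot: [180.0, -0.0, 93.4]
wrist_force: [-3.5, 0.1, 1.9]
grip_width: 27.4
torque [-0.05  0.29  0.04] yaw 93.4
```

Contact came at the expected height, so the flange is seated. Now I'll release and lift.

```bash

python3 -m inch '[[0,0,0,0,0,0,-0.1],[0,0,0,0,0,0,-0.1],[0,0,0,0,0,0,-0.1],[0,0,0,0,0,0,-0.1],[0,0,0,0,0,-10,-0.1],[0,0,0,0,0,-30,-0.1],[0,0,0,0,0,-35,-0.1],[0,0,0,0,0,-35,-0.1]]'
python3 -m inch '[[0,0,0,-20,0,-20,-0.1],[0,0,0,-20,0,-20,-0.1],[0,0,0,0,0,0,-0.1],[0,0,0,0,0,0,-0.1],[0,0,0,0,0,0,-0.1],[0,0,0,0,0,0,-0.1]]'
python3 -c "
from h import *
import pickle
o=readout.get_obs(); print(o['tcp_pos'],o['tool_rot'])
p=camera_params('wrist');pickle.dump(p,open('p7.pkl','wb'))
im=save('wrist','w7.png');save('side','s7.png')
cv2.imwrite('pics/w7b.png',cv2.resize(im[:,:,::-1],(800,600),interpolation=2))"
```

```text
t: 23.6
tcp_pos: [585.4, 60.5, 159.6]
tool_rot: [-179.9, 0.0, 93.4]
wrist_force: [1.0, 0.4, -0.6]
grip_width: 38.5
t: 24.1
tcp_pos: [587.5, 22.3, 197.0]
tool_rot: [-179.9, -0.0, 93.5]
wrist_force: [0.8, 0.1, -0.3]
grip_width: 38.6
[587.48461575  22.31574681 196.9536047 ] [-1.79874233e+02 -4.18364442e-02  9.35423804e+01]
```

View pics/w7b.png

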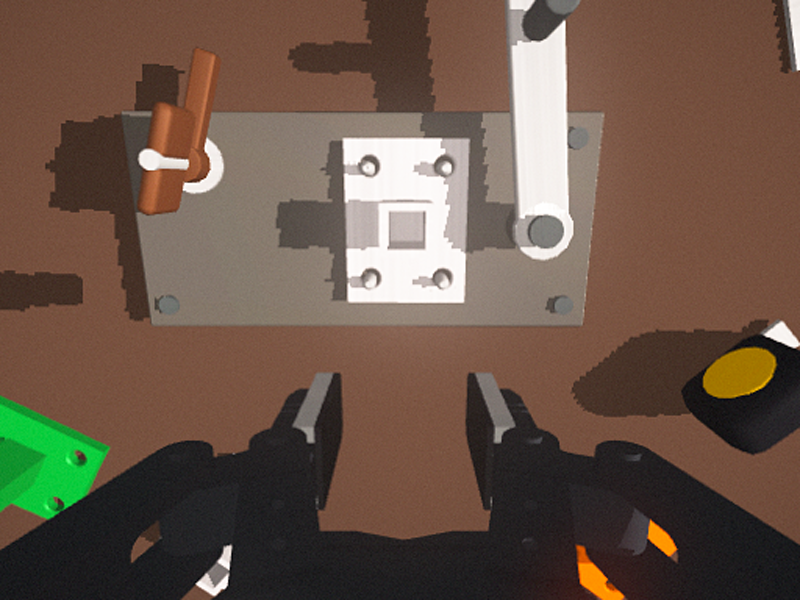

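All four studs, at (369,166), (444,166), (370,279) and (442,279), stand up through the holes. A quick numeric check comes before handing in.

```bash
python3 - <<'E'
from h import *
import pickle
p=pickle.load(open('p7.pkl','rb')); s=512/800
f=lambda a,z:onz('wrist',np.array(a)*s,z,p)
C=f([(344,139),(468,139),(464,303),(347,303)],28); S=f([(370,164),(445,164),(443,279),(370,279)],40)
print('flange',C.mean(0).round(1),[np.linalg.norm(C[(i+1)%4]-C[i]).round(1) for i in range(4)],'studs',S.mean(0).round(1))
d=C[1]-C[0];print('yaw',np.degrees(np.arctan2(d[1],d[0])))
a=f([(545,232)],60)[0];b=f([(537,30)],56)[0];print('strap dir deg (fixture -x = 183.5)',np.degrees(np.arctan2(*(b-a)[[1,0]])))
print(env.hand_in())
E
```

```text
flange [585.   61.4  28. ] [np.float64(70.8), np.float64(96.3), np.float64(72.8), np.float64(96.4)] studs [585.6  63.3  40. ]
yaw 3.537632584198252
strap dir deg (fixture -x = 183.5) 99.65196063797251
the job is handed in; nothing more can be done
None
```

The job is done and handed in at about 24 s of the 72 s allowed; `hand_in` reports no verdict.

**What I did:**
1. Rocked the wing nut four times, from about +10.5° to about −12°, until it broke free, then turned it to about 1.27 rad.
2. Swung the strap by its handle to about 1.46 rad.
3. Picked up the wide-hole flange (holes measured 44 × 65 mm apart), lowered it over the studs and released it.

**Last checks:**
- **Seating:** contact came at the expected height with about 7 N, and the picture shows all four studs through the holes.
- **Position:** the final picture puts the flange centre at (585.0, 61.4). The seat measured (585.2, 60.8) earlier. The same final picture gave the stud tips as (585.6, 63.3), about 2 mm off. I put that down to hand-read pixels; it is still within the 5 mm limit.
- **Yaw:** the flange is at 3.5°, the same as the fixture.
- **Nut and strap:** the strap measured about 1.46 rad open, and the nut looked open.
- **Not measured:** flange tilt, and whether the other flanges, hammer, tape measure and pot stayed put. I never touched any of them on purpose and saw no contact forces near them.

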